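Click the pump cartridge home

ROBOT

A 7-joint arm with a two-finger parallel gripper is mounted at the origin on the work surface. World frame = base frame: x ahead of the robot, y to its left, z up, the work surface at z = 0. Lengths are in m, angles in rad, forces in N, time in s.
With the tool pointing down it reaches from about 0.4 to 0.85 m from the base axis. Payload 10.4 kg.
Tool frame: the origin (TCP) lies midway between the tips of the shut fingers; the grasp point (between the pads) lies 19 mm behind it; z points along the fingers, y is the line along which they close (so a half turn about z gives the same grasp; the last joint's range is limited). The gripper opens to 87 mm and grips with 3 to 60 N. Pads are 19 mm wide; open, the fingers measure 117 mm over their backs; the gripper's body (75 mm by 190 mm) begins 51 mm behind the grasp point.
Start: joints at [1.132, 0.332, -0.065, 1.46, 0.022, 1.35, -0.088], TCP at [0.252, -0.572, 0.185] pointing down, gripper open.
Joint ranges: [-2.6, 2.6], [-0.5, 2.12], [-1.47, 1.34], [0.16, 2.42], [-1.27, 4.41], [0.06, 2.06], [-2.6, 2.6]. Speed limits (rad/s): [2.22, 2.22, 2.79, 2.79, 3.14, 3.14, 3.14].

INTERFACE

Orientations are given as a unit quaternion [x, y, z, w].
In Python, from bench import r gives the robot as it stands.
- The arm moves only by the tool carry_out, never from a script. Its argument "steps" is a list that holds one entry, the list of rows, each a list of 6 numbers: the shift along the tool's x, y, z in cm, then the turn, a rotation vector about the tool's x, y, z in rad. In form: [[[dx, dy, dz, wx, wy, wz], ...]]. A call has 1 to 20 rows; each row is the pose to reach, as a shift and turn from the pose commanded when the call began, along the tool's axes at that moment; what a row does not reach only later rows make up. A row lasts 1/12 s, in which the tool goes at most 41.7 mm and 7.16 degrees, less where a joint would pass 70% of its speed; a pose out of reach is approached as far as the arm can. A call with a gripper value outside its range is refused whole. "hand" is the closure, from -1 (fully open) to 1 (shut), set as the call begins (left out, the last holds). The fingers move at their own pace and stop on an object; "squeeze" is the grip in N (left out, the last holds). Time passes only in rows, so rows that repeat a pose let the fingers close. It gives the time, the measured TCP pose, the force, the opening and the grip force at its end, in the units of the state.
- r.read_state(): the state, without advancing time (a new reading comes with each control period).
- r.camera(name): name is "scene" or "top" or "wrist"; returns the picture (420x560x3 uint8, red, green, blue); there is no depth.
- r.camera_params(name): a dict with "fx", "fy", "cx", "cy" (pixels), "D" ([k1, k2, p1, p2, k3] as OpenCV has them; the pictures are not rectified), "view" (4x4, takes a point from world to camera coordinates). Camera axes: x right, y up, looking along -z (the intrinsics and any distortion apply to the point x, -y, -z); pixel columns grow to the right and rows downward; lengths in m; the calibration is good to about 2 mm. A picture is of the moment at which its call begins: read the wrist's pose just before it. camera_params takes no time and is no camera call; for the wrist camera it gives the pose at the moment of the call.
- r.close_job(): hands the job in; it is judged then, once.
The state is a dict: "time": time; "joint_positions": joint angles; "joint_vel": joint speeds; "joint_torque": joint torques, N m; "ee_pos": TCP position; "eef_rot": TCP orientation; "ft_force": force on the tool from outside, world axes, zero at the start; "torque": the same for the moment, N m; "width": finger opening in m; "grip_force": force on a finger pad.
Only numpy, scipy, OpenCV 4.12 (cv2) and the standard library are available. Lean on these libraries where they do the work, as an engineer would, in place of code of your own. Each camera call takes 0.05 s, during which the arm holds its last target. There are 200 camera calls.

TASK

The blue pump cartridge has been left pulled out, with a white reagent bottle standing in its way: first set the white bottle down upright in the free pocket of the reagent tray (the one with the green disc), carrying it upright. Then push the blue cartridge straight in until its spring clip snaps over and it sits fully home; push firmly but do not ram it (never more than 25 N), stop pushing once it has clicked, and let go. Leave the grey cartridges, the flask, the vial and the brown bottles standing where they are.

Things in the scene. Friction and masses are not known exactly. Their poses are not given: they have to be found in the camera images.
- deck: Pump deck, fixed: black plate 150 (x) by 250 (y) mm, 35 high, grey housing 85 high behind it (x 75 to 165). Origin: underside centre of the plate, on the bench. +x: the way all cartridges are pushed in. Three cartridge lanes at y = -76, 0, 76 mm; the blue one may be in any. A steel bridge with a brass spring clip crosses each lane at x = 0 (-8 to 8), reaching up to 105 mm above the bench.
- blue_cart (a joint): Slide of blue cartridge, m: 0 = clicked home, negative = pulled out (starts -0.046 to -0.034), positive = past home (hard end +0.006). Pushing in: 1 N rubbing, a peak of about 8 N near -0.013 as its ridge meets the clip, nothing at -0.007, then it snaps to 0 by itself. Past 0 a sprung stop resists: about 10 N, rising to 17 N at +0.005; let go, it returns to 0.
- blue_cart_tab (a point): Centre of the front (pushing) face of the blue cartridge's upright end tab; moves with it; axes as the deck's (x into the tab). Tab: 46 mm wide (y), 10 thick (x), from 37 to 77 mm above the bench; this point is at 61. Cartridge behind it: 56 wide, 130 long, top 60 mm above the bench. Fully home, the tab face stands 5 mm proud of the deck's front edge.
- grey_cart_a (a joint): Slide of one grey cartridge, same build as the blue one; it is clicked home (0) and must stay within 4 mm of it.
- grey_cart_b (a joint): Slide of the other grey cartridge, same build; clicked home (0), must stay within 4 mm of it.
- white_bottle: Loose white plastic bottle with yellow cap, about 0.16 kg: straight body 50 mm in diameter from the base to 74 mm height, then a cap 36 mm in diameter, 100 mm high overall. Origin: centre of its underside, z up. It stands on the bench in front of the blue cartridge's tab, 7 to 25 mm off its face.
- tray: White reagent tray, fixed, left or right of the deck: 229 (x) by 78 (y) mm, walls and dividers 5 thick and 30 high, floor 5 thick. Three square pockets in a row along its x, centres at x = -74.7, 0, 74.7 mm, each about 68 mm inside. Two hold brown bottles, one is free. Origin: underside centre.
- pad: Green disc, 52 mm in diameter and less than 1 mm thick, on the floor of the free pocket, centred in it; marks where the white bottle goes. Origin: its centre at the height of the pocket floor (5 mm above the bench). Axes as the tray's.
- brown_bottle_a: Loose brown bottle with white cap in a tray pocket, same shape and size as the white one. Origin: underside centre.
- brown_bottle_b: The other loose brown bottle with white cap in a tray pocket, same. Origin: underside centre.
- flask: Loose green glass conical flask with black stopper, base 44 mm in diameter, 90 mm high, on the bench beside the white bottle, 72 to 86 mm to one side. Origin: underside centre.
- vial: Loose amber vial with black cap, 42 mm in diameter, 71 mm high, on the bench at the other side of the white bottle. Origin: underside centre.
- case: Closed grey instrument case, fixed, 200 mm (x) by 75 mm (y) by 64 mm high, on the opposite side of the deck from the tray. Origin: underside centre.

How it is judged:
On the way, in this order (a step that is already met when the one before it is completed fails the run):
1. the white bottle stands upright and released in the tray's free pocket while the blue cartridge is still pulled out (horizontal distance between white_bottle and pad below 0.016 m and z of white_bottle in the frame of pad below 0.006 m and angle between white_bottle's own z axis and vertical below 0.12 rad and linear speed of white_bottle below 0.03 m/s and contact force between white_bottle and the fingers below 0.1 N and value of joint blue_cart below -0.018 m), for 0.2 s.
2. the blue cartridge has snapped past its clip and sits home (value of joint blue_cart above -0.003 m), for 0.1 s.
At the end, for the whole second after the job is handed in: The white bottle stands upright (within 0.12 rad) and at rest on the floor of the free pocket, within 16 mm of the green disc's centre; the blue cartridge rests within 3 mm of fully home, clicked; nothing is touched (horizontal distance between white_bottle and pad below 0.016 m and z of white_bottle in the frame of pad below 0.006 m and angle between white_bottle's own z axis and vertical below 0.12 rad and linear speed of white_bottle below 0.03 m/s and contact force between white_bottle and the fingers below 0.1 N and value of joint blue_cart between -0.003 and 0.003 m).
It fails at once if the blue cartridge is pushed with more than 25 N (contact force between blue_cart and the fingers above 25 N or contact force between blue_cart and the arm above 25 N).
It fails at once if a grey cartridge is moved more than 4 mm off home (value of joint any of grey_cart_a, grey_cart_b above 0.004 m or value of joint any of grey_cart_a, grey_cart_b below -0.004 m).
It fails at once if the white bottle is tipped by more than 0.5 rad (angle between white_bottle's own z axis and vertical above 0.5 rad).
It fails at once if the white bottle is dropped or thrown (faster than 0.6 m/s while not held) (linear speed of white_bottle above 0.6 m/s and contact force between white_bottle and the fingers below 0.1 N).
It fails at once if the flask, the vial or a brown bottle is tipped (0.3 rad) or shoved more than 25 mm (angle between any of flask, vial, brown_bottle_a, brown_bottle_b's own z axis and vertical above 0.3 rad or distance of any of flask, vial, brown_bottle_a, brown_bottle_b from where it was at the start of the episode above 0.025 m).
It also fails if it takes over 58 s, if anything falls off the work surface, if the arm or the gripper's body presses on something with over 40 N, if the wrist force passes 120 N, or if a joint passes its speed limit or range.

## Working session

There is one attempt and no reset: what is moved stays moved. The work goes in short steps, Python scripts to look and compute and a tool call to move; the robot and the scene stay as the last step left them, time stands still between calls to the robot, and variables do not carry over. Pictures are saved under pics/ and viewed, at most 10 in all, crops included, and the job is handed in when it is done.

Besides the shell and the picture viewer there is one more tool, called after "Emit:" in YAML: its name, and indented under it one key for each argument. carry_out: Moves the arm, as the interface text tells. Its arguments: {"type":"object","properties":{"steps":{"type":"array","items":{"type":"array","items":{"type":"array","items":{"type":"number"}}}},"hand":{"type":"number"},"squeeze":{"type":"number"}},"required":["steps"]}

```bash
mkdir -p pics; ls
python3 - <<'E'
from bench import r
import cv2,numpy as np
for n in("scene","top"):
    im=r.camera(n); cv2.imwrite(f"pics/{n}0.png",im[:,:,::-1]); p=r.camera_params(n)
    print(n,p["fx"],p["fy"],p["cx"],p["cy"],p["D"]);print(np.round(p["view"],3))
s=r.read_state();print(s)
E
```

```text
pics
scene 453.13527075002435 453.13527075002435 268.8565514687804 210.8106210827516 [-0.13570739  0.          0.          0.          0.        ]
[[ 0.595  0.804 -0.012 -0.316]
 [-0.6    0.454  0.659  0.277]
 [ 0.535 -0.385  0.752 -1.483]
 [ 0.     0.     0.     1.   ]]
top 492.7281954139423 492.7281954139423 282.68062689144335 205.03999254183753 [-0.03714142  0.          0.          0.          0.        ]
[[ 0.021 -1.    -0.011 -0.005]
 [ 0.995  0.02   0.097 -0.587]
 [-0.097 -0.013  0.995 -1.116]
 [ 0.     0.     0.     1.   ]]
{'time': 0.1, 'joint_positions': array([ 1.13238334,  0.33278679, -0.06468883,  1.46082623,  0.02161697,
        1.34990285, -0.08849222]), 'joint_vel': array([ 8.66643599e-04, -8.83206484e-04, -7.70984650e-06, -2.79812699e-03,
        1.24108464e-03,  1.15072014e-03,  1.17310974e-03]), 'joint_torque': array([ 1.70398471e-03, -6.24544859e+01,  2.49028491e-02, -3.90720928e+01,
       -6.14040834e-02,  3.64618725e-02,  5.25982637e-05]), 'ee_pos': array([ 0.25228912, -0.57140375,  0.18456202]), 'eef_rot': array([ 9.78462986e-01,  2.06421434e-01, -1.63188960e-04, -5.91587496e-04]), 'ft_force': array([0.14917534, 0.94049397, 0.17997826]), 'torque': array([-0.00937142, -0.08353113, -0.01817009]), 'grip_force': 0.0, 'width': 0.08672594285633789}
```

View pics/scene0.png

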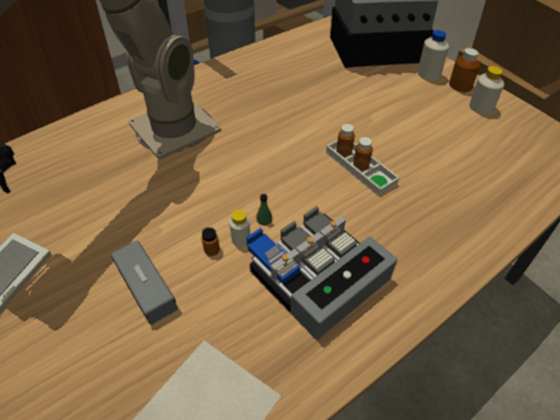

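View pics/top0.png

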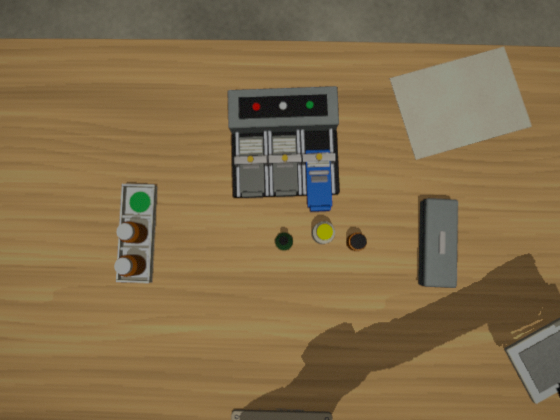

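Blue cartridge is in the right-hand lane (top view: tab about (320,207)). The white bottle's yellow cap is at (325,232), flask (284,242), vial (357,242), and the free pocket's green disc is at (140,202).

```bash
cat > h.py <<'E'
from bench import r
import cv2,numpy as np
from scipy.spatial.transform import Rotation as R
def ray(p,uv):
    K=np.array([[p["fx"],0,p["cx"]],[0,p["fy"],p["cy"]],[0,0,1]])
    n=cv2.undistortPoints(np.array([[uv]],float),K,np.array(p["D"],float))[0,0]
    V=np.array(p["view"]);Q=V[:3,:3].T
    return -Q@V[:3,3],Q@np.array([n[0],-n[1],-1.])
def onz(p,uv,z):
    o,d=ray(p,uv);return (o+d*(z-o[2])/d[2])[:2]
def mask(im,lo,hi): return cv2.inRange(cv2.cvtColor(im,cv2.COLOR_RGB2HSV),lo,hi)
def blobs(m,amin=25):
    n,l,s,c=cv2.connectedComponentsWithStats(m)
    return [(c[i],s[i]) for i in range(1,n) if s[i][4]>=amin],l
Y=((22,120,90),(34,255,255));G=((55,120,50),(75,255,255));B=((108,120,50),(125,255,255))
def togo(x,y,z):
    s=r.read_state();return R.from_quat(s["eef_rot"]).inv().apply(np.array([x,y,z])-s["ee_pos"])*100
E
python3 - <<'E'
from h import *
ims={n:cv2.imread(f"pics/{n}0.png")[:,:,::-1].copy() for n in("scene","top")}
for n,im in ims.items():
    p=r.camera_params(n)
    for nm,c,z in(("yellow",Y,.1),("green",G,.0055),("blue",B,.06)):
        for c_,s in blobs(mask(im,*c))[0]: print(n,nm,np.round(c_,1),s,np.round(onz(p,c_,z),4))
im=ims["top"];p=r.camera_params("top")
print("leds",[np.round(onz(p,u,.086),4) for u in((256,106),(283,105.5),(310,104.5))])
print("housing front top corners",onz(p,(230,129),.085),onz(p,(338,127),.085))
print("flask",onz(p,(284.5,240.5),.09),"vial",onz(p,(358,241),.071))
m=mask(im,*B);l=blobs(m)[1]
ys,xs=np.where(m>0);k=(ys>195)
for row in range(200,214): 
    q=xs[ys==row]; print(row,q.min() if len(q) else None,q.max() if len(q) else None,end=' ; ')
print("tray corners",[np.round(onz(p,u,.03),4) for u in((125,185),(155,185),(118,281),(150,282))])
big=cv2.resize(im[90:290,215:385],None,fx=3,fy=3,interpolation=cv2.INTER_CUBIC)
cv2.imwrite("pics/topc.png",big[:,:,::-1])
E
```

```text
scene yellow [494.6  70.1] [488  66  14   9  97] [0.5077 1.0175]
scene yellow [238.3 215.1] [231 209  15  13 149] [ 0.5247 -0.0857]
scene green [379. 180.] [371 176  16  10 102] [0.588  0.3549]
scene green [327.1 289.4] [323 286   9   8  59] [ 0.7721 -0.0074]
scene blue [438.7  34.9] [433  30  13  11 115] [0.1801 1.1254]
scene blue [259.9 245.7] [247 229  29  41 570] [ 0.6058 -0.0813]
scene blue [289.  274.4] [277 265  23  18 147] [ 0.7119 -0.0761]
top yellow [284.3 157.2] [282 154   6   7  31] [0.6854 0.0047]
top yellow [318.9 156.3] [316 154   6   6  29] [ 0.6889 -0.0713]
top yellow [249.9 158.4] [248 156   5   6  27] [0.6813 0.0803]
top yellow [324.3 231.2] [316 223  17  17 220] [ 0.5245 -0.0852]
top green [309.5 104.4] [306 101   8   8  51] [ 0.8349 -0.0524]
top green [139.6 201.6] [130 192  20  20 324] [0.5903 0.3491]
top green [284.6 246.5] [279 244  12   5  25] [0.4911 0.0009]
top blue [324.3 172.5] [310 167  21  17  68] [ 0.6598 -0.0865]
top blue [325.  206.4] [311 195  21  16  38] [ 0.5824 -0.0889]
leds [array([0.8042, 0.0711]), array([0.8064, 0.0103]), array([ 0.8098, -0.0505])]
housing front top corners [0.75047895 0.12826303] [ 0.75945083 -0.11412999]
flask [0.50295942 0.0006101 ] vial [ 0.50562835 -0.16237707]
200 320 331 ; 201 314 331 ; 202 331 331 ; 203 322 331 ; 204 308 331 ; 205 308 331 ; 206 308 330 ; 207 310 330 ; 208 310 330 ; 209 326 329 ; 210 311 328 ; 211 None None ; 212 None None ; 213 None None ; tray corners [array([0.6264, 0.3781]), array([0.6277, 0.307 ]), array([0.403, 0.383]), array([0.4026, 0.3085])]
```

View pics/topc.png

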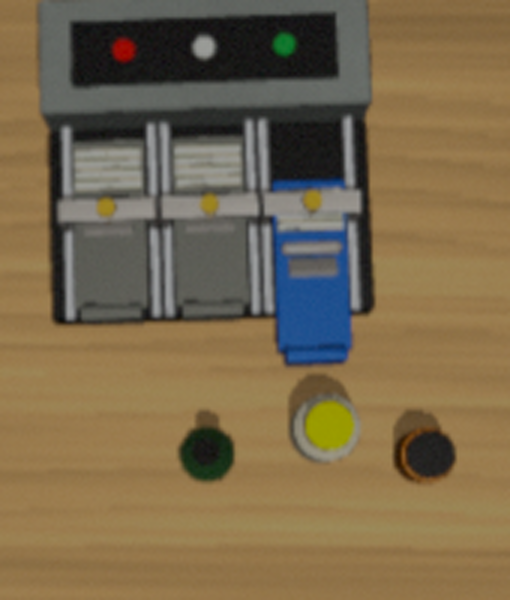

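The picture confirms about a 19 mm gap between bottle and tab, the vial about 79 mm to the right of the bottle and the flask about 86 mm to its left. Next I go above the bottle with the fingers partly open.

Emit:
carry_out:
  steps:
    - [[4,-3,0,0,0,0.1],[8,-6,0.5,0,0,0.2],[11,-8.5,1,0,0,0.3],[14,-10.7,1.5,0,0,0.4],[17,-12.9,1.5,0,0,0.416],[20,-15.1,1.5,0,0,0.416],[23,-17.3,1.5,0,0,0.416],[26,-19.5,1.5,0,0,0.416],[29,-21.7,1.5,0,0,0.416],[32,-24,1.5,0,0,0.416],[35,-26.3,1.5,0,0,0.416],[38,-28.5,1.5,0,0,0.416],[41,-30.7,1.5,0,0,0.416],[43.5,-32.5,1.5,0,0,0.416],[44.6,-33.4,1.5,0,0,0.416],[44.6,-33.4,1.5,0,0,0.416],[44.6,-33.4,1.5,0,0,0.416]]
  hand: -0.5
  squeeze: 15

```text
time: 1.52
ee_pos: [0.5254, -0.0855, 0.1698]
eef_rot: [1.0, 0.001, -0.0, -0.0]
ft_force: [-0.2, -0.1, -0.9]
width: 0.0655
grip_force: 0.0
```

Run:
```python
from h import *
s=r.read_state();print(s["time"],s["ee_pos"],s["eef_rot"],s["width"])
p=r.camera_params("wrist");im=r.camera("wrist");cv2.imwrite("pics/w1.png",im[:,:,::-1])
for c,st in blobs(mask(im,*Y),200)[0]: print(c,st,onz(p,c,.1))
print("togo",togo(.5245,-.0852,.045))
```

```text
1.5167 [ 0.52542398 -0.08552374  0.16982741] [ 9.99999636e-01  7.52605005e-04 -4.00302244e-04 -4.46888500e-05] 0.0654823310108322
[280.44853494 208.21637866] [ 261  187   40   43 1331] [ 0.52655904 -0.08573851]
togo [-0.05197176 -0.16228901 12.48892851]
```

View pics/w1.png

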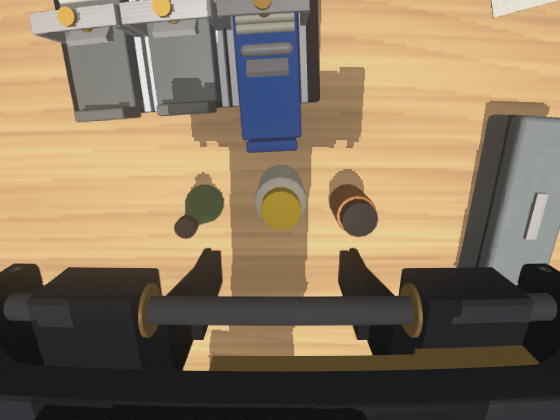

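The wrist view shows the cap at (280,208), centred between the fingers, with the vial and flask clear and the tab's front edge near (272,150). I descend and grip.

Emit:
carry_out:
  steps:
    - [[0,0,2,0,0,0],[0,0,4.5,0,0,0],[0,0,7,0,0,0],[0,0,9.5,0,0,0],[0,0,11.3,0,0,0],[0,0,12.4,0,0,0],[0,0,12.4,0,0,0],[0,0,12.4,0,0,0]]

```text
time: 2.23
ee_pos: [0.5254, -0.0869, 0.0466]
eef_rot: [1.0, -0.001, -0.0, 0.0]
ft_force: [-1.0, -0.3, -0.1]
width: 0.065
grip_force: 0.0
```

Emit:
carry_out:
  steps:
    - [[0,0,0,0,0,0],[0,0,0,0,0,0],[0,0,0,0,0,0],[0,0,0,0,0,0],[0,0,0,0,0,0],[0,0,0,0,0,0],[0,0,0,0,0,0],[0,0,0,0,0,0]]
  hand: 1
  squeeze: 15

```text
time: 2.9
ee_pos: [0.5258, -0.0861, 0.0465]
eef_rot: [1.0, -0.0, 0.0, 0.0]
ft_force: [-0.5, 0.9, 3.2]
width: 0.0358
grip_force: 15.0
```

Run:
```python
from h import *
s=r.read_state();print(s["width"],s["grip_force"],s["ft_force"])
im=r.camera("wrist");im2=r.camera("scene")[150:300,150:350]
a=cv2.resize(im,(400,300));b=cv2.resize(im2,(400,300),interpolation=cv2.INTER_CUBIC)
cv2.imwrite("pics/w2.png",np.hstack([a,b])[:,:,::-1])
```

```text
0.03582137969431287 15.000325441360474 [-0.52791219  0.94509454  3.22607083]
```

View pics/w2.png

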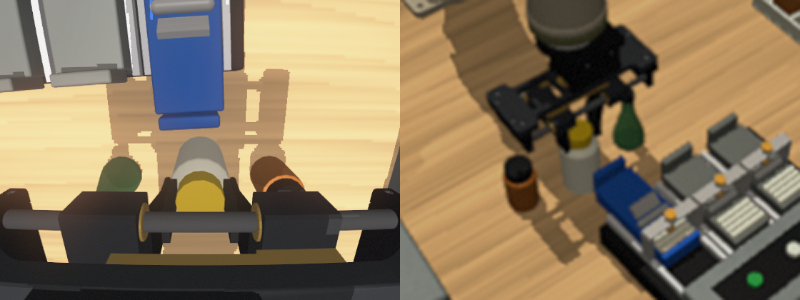

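The fingers hold the bottle upright by its yellow cap, and the bottle still stands on the bench. I lift it and check that the grip holds.

Emit:
carry_out:
  steps:
    - [[0,0,-0.3,0,0,0],[0,0,-1,0,0,0],[0,0,-2,0,0,0],[0,0,-3.2,0,0,0],[0,0,-4.6,0,0,0],[0,0,-6,0,0,0],[0,0,-7.5,0,0,0],[0,0,-9,0,0,0],[0,0,-10.5,0,0,0],[0,0,-11.5,0,0,0],[0,0,-12,0,0,0],[0,0,-12,0,0,0]]
  squeeze: 25

```text
time: 4.0
ee_pos: [0.5262, -0.0861, 0.1677]
eef_rot: [1.0, -0.0, 0.001, 0.0]
ft_force: [0.1, 0.2, -1.3]
width: 0.0355
grip_force: 25.0
```

Run:
```python
from h import *
s=r.read_state();print(s["ee_pos"],s["width"],s["grip_force"],s["ft_force"])
im=r.camera("wrist");im2=r.camera("scene")[130:280,150:350]
a=cv2.resize(im,(400,300));b=cv2.resize(im2,(400,300),interpolation=cv2.INTER_CUBIC)
cv2.imwrite("pics/w3.png",np.hstack([a,b])[:,:,::-1])
```

```text
[ 0.52622352 -0.0861047   0.16772208] 0.035450345480543155 24.999754428863525 [ 0.08684573  0.22256251 -1.31653258]
```

View pics/w3.png

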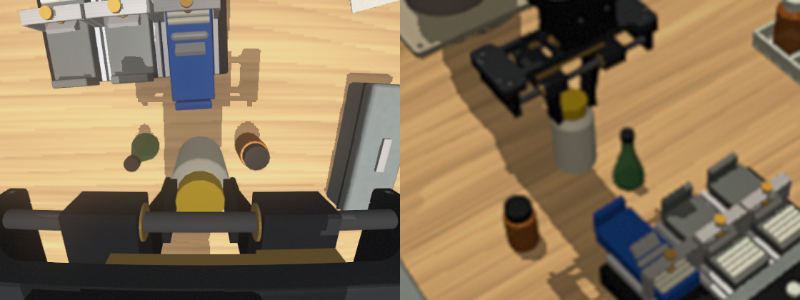

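The bottle hangs upright from its cap and is clear of the bench. I carry it over the free pocket.

Emit:
carry_out:
  steps:
    - [[0.1,-0.5,0,0,0,0],[0.3,-1.7,0,0,0,0],[0.5,-3.4,0,0,0,0],[0.8,-5.6,0,0,0,0],[1.2,-8.2,0,0,0,0],[1.6,-11,0,0,0,0],[2,-13.9,0,0,0,0],[2.5,-16.9,0,0,0,0],[3,-20,0,0,0,0],[3.4,-23.1,0,0,0,0],[3.9,-26.2,0,0,0,0],[4.3,-29.2,0,0,0,0],[4.7,-32.1,0,0,0,0],[5.1,-34.8,0,0,0,0],[5.5,-37.3,0,0,0,0],[5.8,-39.4,0,0,0,0],[6,-41.2,0,0,0,0],[6.2,-42.5,0,0,0,0],[6.3,-43.2,0,0,0,0],[6.4,-43.5,0,0,0,0]]

```text
time: 5.77
ee_pos: [0.5883, 0.3512, 0.1655]
eef_rot: [1.0, 0.001, -0.001, -0.0]
ft_force: [0.1, -0.9, -2.0]
width: 0.0351
grip_force: 25.0
```

Emit:
carry_out:
  steps:
    - [[0,0,0,0,0,0],[0,0,0,0,0,0],[0,0,0,0,0,0],[0,0,0,0,0,0]]

```text
time: 6.1
ee_pos: [0.59, 0.3479, 0.1664]
eef_rot: [1.0, -0.001, 0.0, 0.0]
ft_force: [0.4, 0.9, -2.2]
width: 0.0355
grip_force: 25.0
```

Run:
```python
from h import *
s=r.read_state();print(s["ee_pos"],s["eef_rot"],s["width"],togo(.590,.349,.0515))
im=r.camera("wrist");im2=r.camera("scene")[90:240,290:490]
p=r.camera_params("wrist")
for c,st in blobs(mask(im,*G),60)[0]: print("G",c,st,onz(p,c,.0055))
a=cv2.resize(im,(400,300));b=cv2.resize(im2,(400,300),interpolation=cv2.INTER_CUBIC)
cv2.imwrite("pics/w4.png",np.hstack([a,b])[:,:,::-1])
```

```text
[0.59002914 0.34787819 0.16638332] [ 9.99999635e-01 -7.91181573e-04  2.09201243e-04  2.46788662e-04] 0.035498367180341515 [-7.90242249e-03 -1.17842317e-01  1.14882731e+01]
G [280.31832797 184.03697749] [258 172  44  24 622] [0.592088   0.34797271]
```

View pics/w4.png

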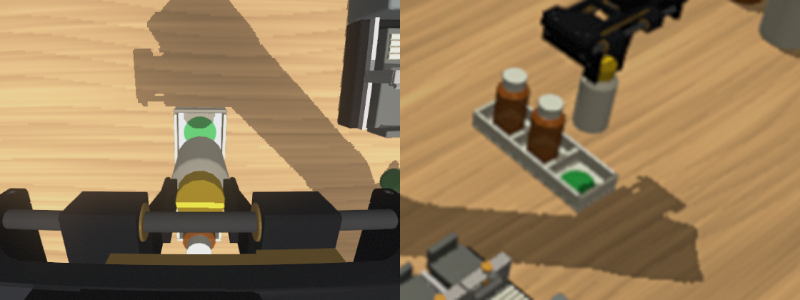

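The bottle is above the free pocket, with the green disc visible just beyond it at (280,184). I lower it slowly.

Emit:
carry_out:
  steps:
    - [[0,-0.1,0.5,0,0,0],[0,-0.1,1.5,0,0,0],[0,-0.1,3,0,0,0],[0,-0.1,4.5,0,0,0],[0,-0.1,6,0,0,0],[0,-0.1,7.5,0,0,0],[0,-0.1,8.8,0,0,0],[0,-0.1,9.8,0,0,0],[0,-0.1,10.4,0,0,0],[0,-0.1,10.8,0,0,0],[0,-0.1,10.9,0,0,0],[0,-0.1,10.9,0,0,0],[0,-0.1,10.9,0,0,0]]

```text
time: 7.28
ee_pos: [0.59, 0.3502, 0.058]
eef_rot: [1.0, -0.0, 0.0, -0.0]
ft_force: [0.2, -0.2, -1.8]
width: 0.0352
grip_force: 25.0
```

Emit:
carry_out:
  steps:
    - [[0,0,0.15,0,0,0],[0,0,0.3,0,0,0],[0,0,0.4,0,0,0],[0,0,0.5,0,0,0],[0,0,0.5,0,0,0]]

```text
time: 7.7
ee_pos: [0.5895, 0.3498, 0.052]
eef_rot: [1.0, -0.0, -0.0, 0.0]
ft_force: [-0.4, -0.5, -1.7]
width: 0.035
grip_force: 25.0
```

Emit:
carry_out:
  steps:
    - [[0,0,0.1,0,0,0],[0,0,0.2,0,0,0],[0,0,0.2,0,0,0],[0,0,0.2,0,0,0]]

```text
time: 8.03
ee_pos: [0.5902, 0.3501, 0.0517]
eef_rot: [1.0, -0.0, 0.001, -0.0]
ft_force: [-1.9, -2.0, 7.5]
width: 0.0355
grip_force: 25.0
```

Emit:
carry_out:
  steps:
    - [[0,0,-0.1,0,0,0],[0,0,-0.1,0,0,0]]

```text
time: 8.2
ee_pos: [0.5899, 0.35, 0.0517]
eef_rot: [1.0, -0.0, 0.0, -0.0]
ft_force: [-0.1, -0.8, 3.0]
width: 0.0349
grip_force: 25.0
```

Emit:
carry_out:
  steps:
    - [[0,0,0,0,0,0],[0,0,0,0,0,0],[0,0,0,0,0,0],[0,0,0,0,0,0],[0,0,0,0,0,0],[0,0,0,0,0,0],[0,0,-0.5,0,0,0],[0,0,-1.5,0,0,0],[0,0,-3.5,0,0,0],[0,0,-6,0,0,0],[0,0,-9,0,0,0],[0,0,-11,0,0,0],[0,0,-12,0,0,0],[0,0,-12,0,0,0]]
  hand: -0.4

```text
time: 9.37
ee_pos: [0.5906, 0.3508, 0.1746]
eef_rot: [1.0, -0.0, 0.002, -0.001]
ft_force: [0.2, 0.7, 1.2]
width: 0.0609
grip_force: 0.0
```

Run:
```python
from h import *
s=r.read_state();print(s["time"],s["ee_pos"],s["width"],s["ft_force"])
p=r.camera_params("wrist");im=r.camera("wrist");im2=r.camera("scene");p2=r.camera_params("scene")
for P,I in((p,im),(p2,im2)):
  for c,st in blobs(mask(I,*Y),60)[0]: print("cap",c,st,onz(P,c,.105))
im2=im2[90:240,290:490]
a=cv2.resize(im,(400,300));b=cv2.resize(im2,(400,300),interpolation=cv2.INTER_CUBIC)
cv2.imwrite("pics/w5.png",np.hstack([a,b])[:,:,::-1])
# tab from first wrist/top picture: front edge of tab top
P=r.camera_params("top");print("tabtop",[onz(P,u,.077) for u in((310.5,210),(331,210))],[onz(P,u,.077) for u in ((320,209.5),)])
```

```text
9.3667 [0.59064571 0.35083545 0.17459596] 0.06088661471845505 [0.22237855 0.67420593 1.15468792]
cap [281.08873975 210.12155108] [ 261  189   41   43 1341] [0.59044285 0.3502439 ]
cap [494.51515152  69.98989899] [487  66  15   9  99] [0.51115556 1.00880319]
cap [383.97087379 155.16504854] [378 151  13  10 103] [0.58903838 0.34960184]
tabtop [array([ 0.57206685, -0.05563953]), array([ 0.57297158, -0.10114585])] [array([ 0.57360105, -0.07671388])]
```

View pics/w5.png

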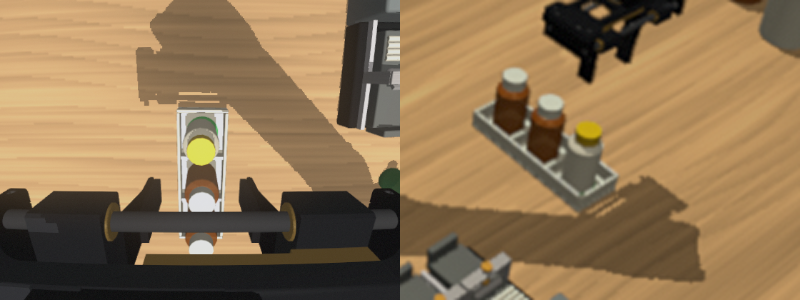

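The white bottle stands upright in the pocket, with its cap at (281,210), i.e. (0.590, 0.350), on the disc centre. Next I shut the fingers and go in front of the blue tab.

Emit:
carry_out:
  steps:
    - [[-0.2,1,0,0,0,0],[-0.5,3,0,0,0,0],[-0.9,5.5,0,0,0,0],[-1.4,8.5,0,0,0,0],[-1.9,11.5,0,0,0,-0.02],[-2.4,14.5,0,0,0,-0.03],[-2.9,17.5,0,0,0,-0.048],[-3.4,20.5,0,0,0,-0.048],[-3.9,23.5,0,0,0,-0.048],[-4.4,26.5,0,0,0,-0.048],[-4.9,29.5,0,0,0,-0.048],[-5.4,32.5,0,0,0,-0.048],[-5.9,35.5,0,0,0,-0.048],[-6.4,38.5,0,0,0,-0.048],[-6.8,41,0,0,0,-0.048],[-7,42.5,0,0,0,-0.048],[-7.1,43.2,0,0,0,-0.048],[-7.1,43.2,0,0,0,-0.048],[-7.1,43.2,0,0,0,-0.048]]
  hand: 1

```text
time: 11.05
ee_pos: [0.5181, -0.0814, 0.1706]
eef_rot: [1.0, 0.024, -0.001, -0.0]
ft_force: [0.8, 1.1, 0.2]
width: 0.0001
grip_force: 0.0
```

Run:
```python
from h import *
s=r.read_state();print(s["time"],s["ee_pos"],s["width"],s["ft_force"])
p=r.camera_params("wrist");im=r.camera("wrist");cv2.imwrite("pics/w6.png",im[:,:,::-1])
P=r.camera_params("top");t=r.camera("top")
for c,st in blobs(mask(im,*Y),40)[0]: print("clip",c,onz(p,c,.105))
m=mask(im,*B);ys,xs=np.where(m>0);i=ys.max();print("blue bottom",i,[ (k,xs[ys==k].min(),xs[ys==k].max()) for k in (i-2,i-6,i-12)])
print(onz(p,(xs[ys>i-5].mean(),i),.077),onz(p,(xs[ys>i-5].mean(),i),.037))
print(togo(.52,-.081,.052))
```

```text
11.05 [ 0.51808686 -0.08141774  0.17055867] 7.136969727561794e-05 [0.78595787 1.1447591  0.17839952]Traceback (most recent call last):
  File "<stdin>", line 6, in <module>
    return umr_minimum(a, axis, None, out, keepdims, initial, where)
ValueError: zero-size array to reduction operation minimum which has no identity
```

View pics/w6.png

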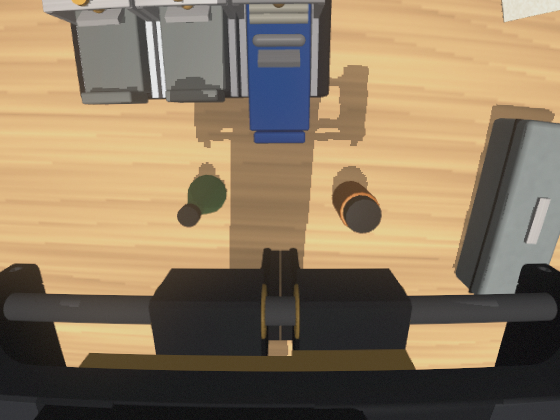

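The wrist view shows the shut fingers in line with the blue tab (columns 253-305, front edge at row 142). I lower them in front of it.

Emit:
carry_out:
  steps:
    - [[0,0,1,0,0,0],[0,0,3,0,0,0],[0,0,5,0,0,0],[0,0,7,0,0,0],[0,0,9,0,0,0],[0,0,10.8,0,0,0],[0,0,11.6,0,0,0],[0,0,11.8,0,0,0],[0,0,11.8,0,0,0],[0,0,11.8,0,0,0]]

```text
time: 11.98
ee_pos: [0.5192, -0.0818, 0.0541]
eef_rot: [1.0, 0.024, 0.001, 0.0]
ft_force: [-0.1, 0.2, 0.4]
width: 0.0005
grip_force: 0.0
```

Run:
```python
from h import *
s=r.read_state();print(s["time"],s["ee_pos"],s["width"],s["ft_force"])
p=r.camera_params("wrist");im=r.camera("wrist");im2=r.camera("scene")[150:300,150:350]
a=cv2.resize(im,(400,300));b=cv2.resize(im2,(400,300),interpolation=cv2.INTER_CUBIC)
cv2.imwrite("pics/w7.png",np.hstack([a,b])[:,:,::-1])
hsv=cv2.cvtColor(im,cv2.COLOR_RGB2HSV);m=cv2.inRange(hsv,(108,120,50),(125,255,255))
m=mask(im,*B);ys,xs=np.where((m>0));k=xs<450
i=ys.max();u=(xs.mean(),i);print(u,"tab top front",onz(p,u,.077))
```

```text
11.9833 [ 0.51924524 -0.08178488  0.05407936] 0.0004754945178075067 [-0.08333944  0.19837483  0.36709102]
(np.float64(277.42713256372514), np.int64(164)) tab top front [ 0.57399597 -0.07757978]
```

View pics/w7.png

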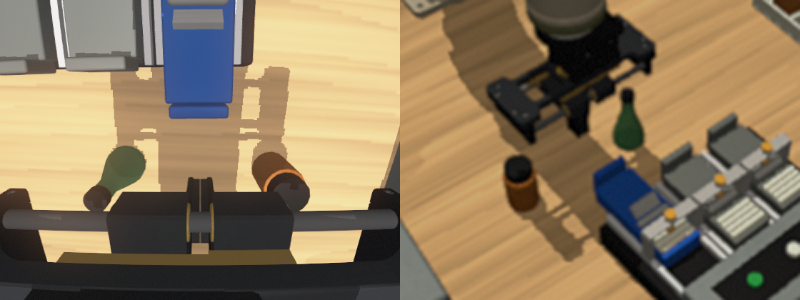

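The fingers stand shut in front of the tab, with the flask and vial clear beside them. I approach the tab.

Emit:
carry_out:
  steps:
    - [[0.5,0,0,0,0,0],[1.2,0,0,0,0,0],[2,0,0,0,0,0],[2.8,0,0,0,0,0],[3.4,0,0,0,0,0],[3.8,0,0,0,0,0],[4,0,0,0,0,0],[4.2,0,0,0,0,0],[4.4,0,0,0,0,0],[4.6,0,0,0,0,0],[4.8,0,0,0,0,0],[5,0,0,0,0,0],[5,0,0,0,0,0]]

```text
time: 13.17
ee_pos: [0.5688, -0.0797, 0.0533]
eef_rot: [1.0, 0.024, 0.0, 0.0]
ft_force: [0.7, 0.8, 0.5]
width: 0.0004
grip_force: 0.0
```

Emit:
carry_out:
  steps:
    - [[0.15,0,0,0,0,0],[0.3,0,0,0,0,0],[0.45,0,0,0,0,0],[0.6,0,0,0,0,0],[0.75,0,0,0,0,0],[0.9,0,0,0,0,0],[0.9,0,0,0,0,0]]

```text
time: 13.75
ee_pos: [0.5778, -0.0792, 0.0532]
eef_rot: [1.0, 0.024, 0.0, 0.0]
ft_force: [1.0, -0.6, -0.0]
width: 0.0003
grip_force: 0.0
```

Run:
```python
from h import *
s=r.read_state();print(s["time"],s["ee_pos"],s["ft_force"])
p=r.camera_params("wrist");im=r.camera("wrist");m=mask(im,*B);ys,xs=np.where(m>0);i=ys.max();print(i,onz(p,(xs.mean(),i),.077))
```

```text
13.75 [ 0.5777714  -0.07919642  0.05324347] [ 1.03299402 -0.63117798 -0.02460366]
261 [ 0.57443811 -0.07786422]
```

The tab has not moved although the reported TCP is past its face. The fingertips therefore sit about 27 mm higher than reported, which also explains the cap grip, so they passed over the tab. I back off, go lower and try again.

Emit:
carry_out:
  steps:
    - [[-0.7,0,0,0,0,0],[-1.6,0,0,0,0,0],[-2.5,0,0,0,0,0],[-3,0,0,0,0,0],[-3,0,0.3,0,0,0],[-3,0,0.8,0,0,0],[-3,0,1.3,0,0,0],[-3,0,1.7,0,0,0],[-3,0,1.9,0,0,0],[-3,0,1.9,0,0,0],[-3,0,1.9,0,0,0]]

```text
time: 14.72
ee_pos: [0.5476, -0.0805, 0.034]
eef_rot: [1.0, 0.024, -0.0, -0.0]
ft_force: [0.2, -1.3, -0.3]
width: 0.0
grip_force: 0.0
```

Emit:
carry_out:
  steps:
    - [[0.3,0,0,0,0,0],[0.6,0,0,0,0,0],[0.8,0,0,0,0,0],[1,0,0,0,0,0],[1.2,0,0,0,0,0],[1.4,0,0,0,0,0],[1.6,0,0,0,0,0],[1.8,0,0,0,0,0],[2,0,0,0,0,0],[2.2,0,0,0,0,0],[2.2,0,0,0,0,0]]

```text
time: 15.63
ee_pos: [0.5699, -0.0796, 0.0342]
eef_rot: [1.0, 0.024, 0.0, -0.0]
ft_force: [-0.9, 0.1, -0.4]
width: 0.0003
grip_force: 0.0
```

Run:
```python
from h import *
s=r.read_state();print(s["time"],s["ee_pos"],s["ft_force"])
p=r.camera_params("wrist");im=r.camera("wrist");m=mask(im,*B);ys,xs=np.where(m>0);i=ys.max();print(i,onz(p,(xs.mean(),i),.077))
im=r.camera("scene");P=r.camera_params("scene")
for c,st in blobs(mask(im,*B),40)[0]: print("scene blue",c,st)
```

```text
15.6333 [ 0.56989628 -0.07958101  0.03424976] [-0.9118669   0.05528468 -0.36509325]
250 [ 0.58235878 -0.07751249]
scene blue [438.48739496  34.94957983] [432  30  14  11 119]
scene blue [261.77676951 247.39019964] [249 231  30  39 551]
scene blue [290.41447368 277.09868421] [277 268  25  18 152]
```

The tab now moves with the fingers (face 0.574 to 0.582). I keep pushing gently.

Emit:
carry_out:
  steps:
    - [[0.15,0,0,0,0,0],[0.3,0,0,0,0,0],[0.45,0,0,0,0,0],[0.6,0,0,0,0,0],[0.75,0,0,0,0,0],[0.9,0,0,0,0,0],[1.05,0,0,0,0,0],[1.2,0,0,0,0,0]]

```text
time: 16.4
ee_pos: [0.5816, -0.079, 0.0342]
eef_rot: [1.0, 0.024, -0.0, 0.0]
ft_force: [-2.0, -0.0, 0.2]
width: 0.0003
grip_force: 0.6
```

Emit:
carry_out:
  steps:
    - [[0.1,0,0,0,0,0],[0.2,0,0,0,0,0],[0.3,0,0,0,0,0]]

```text
time: 16.65
ee_pos: [0.5844, -0.0789, 0.0342]
eef_rot: [1.0, 0.024, -0.0, 0.0]
ft_force: [-4.6, 0.4, 0.9]
width: 0.0005
grip_force: 1.8
```

Emit:
carry_out:
  steps:
    - [[0.1,0,0,0,0,0],[0.2,0,0,0,0,0],[0.3,0,0,0,0,0]]

```text
time: 16.9
ee_pos: [0.5859, -0.0789, 0.034]
eef_rot: [1.0, 0.024, -0.002, 0.0]
ft_force: [-9.0, 0.6, 5.8]
width: 0.0007
grip_force: 4.5
```

Emit:
carry_out:
  steps:
    - [[0.1,0,0,0,0,0],[0.2,0,0,0,0,0]]

```text
time: 17.07
ee_pos: [0.5883, -0.0787, 0.0341]
eef_rot: [1.0, 0.024, -0.001, 0.0]
ft_force: [-6.0, 0.5, 3.1]
width: 0.0002
grip_force: 3.0
```

Emit:
carry_out:
  steps:
    - [[0.1,0,0,0,0,0],[0.2,0,0,0,0,0]]

```text
time: 17.23
ee_pos: [0.5911, -0.0786, 0.0342]
eef_rot: [1.0, 0.024, -0.0, 0.0]
ft_force: [-3.0, 1.1, 1.5]
width: 0.0005
grip_force: 1.3
```

Emit:
carry_out:
  steps:
    - [[0.1,0,0,0,0,0],[0.2,0,0,0,0,0],[0.2,0,0,0,0,0]]

```text
time: 17.48
ee_pos: [0.5943, -0.0785, 0.0345]
eef_rot: [1.0, 0.024, 0.001, 0.0]
ft_force: [-0.1, 0.4, -0.6]
width: 0.0008
grip_force: 0.0
```

Run:
```python
from h import *
s=r.read_state();print(s["time"],s["ee_pos"],s["ft_force"],s["grip_force"])
p=r.camera_params("wrist");im=r.camera("wrist");m=mask(im,*B);ys,xs=np.where(m>0);i=ys.max();print(i,onz(p,(xs.mean(),i),.077))
```

```text
17.4833 [ 0.59427091 -0.07850505  0.03445302] [-0.05135758  0.41836999 -0.60674991] 0.0
242 [ 0.61113121 -0.07591988]
```

The force fell to zero and the tab jumped ahead to 0.611, so it has clicked. I back off, lift clear and verify.

Emit:
carry_out:
  steps:
    - [[-0.5,0,0,0,0,0],[-1.5,0,0,0,0,0],[-2.5,0,0,0,0,0],[-3,0,0,0,0,0],[-3,0,-1,0,0,0],[-3,0,-3,0,0,0],[-3,0,-6,0,0,0],[-3,0,-9,0,0,0],[-4,0,-12,0,0,0],[-7,0,-14,0,0,0],[-7.5,0,-14,0,0,0],[-7.5,0,-14,0,0,0],[-7.5,0,-14,0,0,0]]

```text
time: 18.62
ee_pos: [0.5189, -0.0823, 0.1746]
eef_rot: [1.0, 0.024, 0.0, 0.0]
ft_force: [0.1, -1.0, 0.4]
width: 0.0004
grip_force: 0.0
```

Run:
```python
from h import *
s=r.read_state();print(s["time"],s["ee_pos"],s["ft_force"])
p=r.camera_params("wrist");im=r.camera("wrist");m=mask(im,*B);ys,xs=np.where(m>0);i=ys.max();print(i,xs.mean(),onz(p,(xs[ys>i-6].mean(),i),.077))
P=r.camera_params("scene");im=r.camera("scene")
for c,st in blobs(mask(im,*Y),60)[0]: print("cap",onz(P,c,.105))
# front edges of grey tabs in wrist view: last grey row before wood, per lane column
u=lambda x,y:np.array(ray(p,(0,0))[0])
hsv=cv2.cvtColor(im:=r.camera("wrist"),cv2.COLOR_RGB2HSV)
V=np.array(p["view"])
K=np.array([[p["fx"],0,p["cx"]],[0,p["fy"],p["cy"]],[0,0,1]])
for y in(-.076,0,.076):
    c,sn=np.cos(.048),np.sin(.048); o=np.array([.6854,.0047])+np.array([[c,-sn],[sn,c]])@[-.080,y]
    q=V[:3]@[*o,.077,1];uv=cv2.projectPoints(np.array([[q[0],-q[1],-q[2]]]),np.zeros(3),np.zeros(3),K,np.array(p["D"]))[0][0,0]
    col=im[:,int(uv[0])].astype(int); y0=int(uv[1]); print(np.round(uv,1),[tuple(col[k]) for k in range(y0-8,y0+10,2)])
```

```text
18.6167 [ 0.51887394 -0.08227526  0.17455824] [ 0.08862398 -0.99381877  0.44410087]
101 277.3785728562862 [ 0.60957002 -0.07543408]
cap [0.51115556 1.00880319]
cap [0.58925099 0.34957015]
[276.9 101.5] [(np.int64(56), np.int64(79), np.int64(130)), (np.int64(55), np.int64(76), np.int64(129)), (np.int64(54), np.int64(75), np.int64(126)), (np.int64(53), np.int64(72), np.int64(118)), (np.int64(55), np.int64(58), np.int64(79)), (np.int64(138), np.int64(112), np.int64(83)), (np.int64(141), np.int64(114), np.int64(85)), (np.int64(143), np.int64(115), np.int64(86)), (np.int64(145), np.int64(117), np.int64(87))]
[190.5 101.9] [(np.int64(95), np.int64(92), np.int64(86)), (np.int64(95), np.int64(92), np.int64(86)), (np.int64(94), np.int64(91), np.int64(84)), (np.int64(92), np.int64(89), np.int64(82)), (np.int64(85), np.int64(79), np.int64(73)), (np.int64(183), np.int64(150), np.int64(112)), (np.int64(219), np.int64(179), np.int64(130)), (np.int64(222), np.int64(183), np.int64(132)), (np.int64(223), np.int64(184), np.int64(131))]
[106.5 103.3] [(np.int64(132), np.int64(129), np.int64(120)), (np.int64(132), np.int64(130), np.int64(121)), (np.int64(134), np.int64(131), np.int64(123)), (np.int64(136), np.int64(131), np.int64(122)), (np.int64(116), np.int64(112), np.int64(103)), (np.int64(188), np.int64(153), np.int64(113)), (np.int64(223), np.int64(183), np.int64(131)), (np.int64(225), np.int64(187), np.int64(134)), (np.int64(227), np.int64(190), np.int64(137))]
```

All three tabs end exactly on the predicted home line, and the white bottle still stands on the disc, so I hand the job in.

```bash
python3 -c "
from bench import r
print(r.close_job())"
```

```text
the job is handed in; nothing more can be done
None
```

The job is handed in at about 19 s: the white bottle stands upright on the green disc, and the blue cartridge clicked home with forces of 11 N or less at every reading. No verdict came back from the hand-in.

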